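# Put the cordless screwdriver on charge

## Task

At this assembly station two screwdrivers hang by their wire bails on the hooks under the lamp. Lift the thicker, longer one up and off its hook without bumping the lamp, and lower it gently, nose down, into the hole of the charging dock until it is fully seated, then let go. Leave the slim screwdriver hanging and do not disturb the bottle or the bracket.

Things in the scene. Friction and masses are not known exactly. Their poses are not given: they have to be found in the camera images.
- driver: the thicker screwdriver, to be charged: grey upright cylinder 34 mm in diameter, dark conical nose below, wire bail on top; loose, about 0.4 kg. Origin at the nose tip (12 mm wide), z up its axis. Full width from 30 to 165 mm above the origin; above it the bail, a loop of 6 mm wire in the y-z plane, 34 mm wide, open inside from 165 to 224 mm, top at 230 mm. The hook passes through it along x
- driver_bail (a point): centre of the wire at the top of the thicker screwdriver's bail, 227 mm above its origin
- slim_driver: bystander, the other hanging screwdriver: same make but 22 mm in diameter; nose to cylinder end 120 mm, bail top at 185 mm; loose. Origin at the nose tip, z up. Which of the two hooks it hangs on varies
- stand: fixed aluminium portal 380 mm wide (y), 370 mm high; origin on the table between its two 30 mm posts (y = +-170 mm), z up; the tools hang on its -x side. A 20 mm cross-bar along y at x = 0, z = 282 to 302 mm carries two hooks pointing to -x
- hook_left (a point): where a bail rests on the stand's hook at y = +75 mm: centre of its 8 mm round bar, at x = -65, z = 268 mm of the stand. From here the bar turns up to its tip 21 mm further towards -x, topping out 24 mm above this point: a bail must rise 20 mm (at most 50) to come away towards -x
- hook_right (a point): the same point of the other, equal hook, at y = -75 mm of the stand
- lamp: white lamp bar fixed to the stand above both hooks, 55 mm (x) by 360 mm (y) by 22 mm high. Origin at the centre of its underside, 345 mm above the table; it covers x = -94 to -39 mm of the stand, so it hangs over the tools
- dock: fixed charging dock, a black block 100 x 100 x 80 mm (on a base plate 130 x 120 x 8 mm) with a round upright hole 41 mm in diameter and 70 mm deep in the middle of its top. Origin on the table under the hole's axis, z up; the hole's floor is at z = 10 mm
- dock_mouth (a point): centre of the mouth of the dock's hole, 80 mm above the table
- bottle: bystander: small red bottle 48 mm in diameter, 125 mm high, standing on the table; origin at the centre of its underside
- bracket: bystander: aluminium angle bracket lying on the table, foot 90 x 50 x 8 mm with an upright flange 50 mm high at its +x end; origin under the middle of the foot
Not all that is in view belongs to the job. Leave any blue look-alike of the driver alone.

How it is judged:
By the outcome, as a careful person would: the job done as asked, in the order asked, and still so for the second after the job is handed in, with the robot touching nothing.
It also fails if it takes over 54 s, if anything falls off the work surface, if the arm or the gripper's body presses on something with over 40 N, if the wrist force passes 120 N, or if a joint passes its speed limit or range.

## Robot

A 6-joint arm with a two-finger parallel gripper is mounted at the origin on the work surface. World frame = base frame: x ahead of the robot, y to its left, z up, the work surface at z = 0. Lengths are in mm, angles in rad, forces in N, time in s.
With the tool pointing down it reaches from about 350 to 850 mm from the base axis. Payload 8.1 kg.
Tool frame: the origin (TCP) lies on the front face of the gripper's body, between the roots of the fingers; the fingertips stand 84 mm ahead of it and the grasp point (between the pads) lies 65 mm ahead of it; z points along the fingers, y is the line along which they close (so a half turn about z gives the same grasp; the last joint's range is limited). The gripper opens to 93 mm and grips with 3 to 60 N. Pads are 15 mm wide; open, the fingers measure 128 mm over their backs; the gripper's body (75 mm by 188 mm) begins 65 mm behind the grasp point.
Start: joints at [-1.25, 0.13, 1.488, -0, 1.523, -0.085], TCP at [236.872, -551.269, 302.735] pointing down, gripper open.
Joint ranges: [-2.96, 2.96], [-0.89, 2.26], [0.02, 2.5], [-1.34, 4.48], [0, 2.73], [-2.66, 2.66]. Speed limits (rad/s): [2.39, 2.39, 2.79, 3.14, 3.14, 3.14].

## Interface

Orientations are given as a rotation vector (axis times angle).
In Python, from cell import * gives the robot as it stands. The module is installed in compiled form; this text tells all that it offers.
- The arm moves only by the tool step_arm, never from a script. Its argument "rows" is a list of rows, each a list of 7 numbers: the turn, a rotation vector about the tool's x, y, z in degrees, then the shift along the tool's x, y, z in cm, then the finger opening in cm, from 0 to 9.3. In form: [[ax, ay, az, x, y, z, hand], ...]. A call has 1 to 8 rows; each row is the pose to reach, as a shift and turn from the pose commanded when the call began, along the tool's axes at that moment; what a row does not reach only later rows make up. A row lasts 1/12 s, in which the tool goes at most 41.7 mm and 7.16 degrees, less where a joint would pass 70% of its speed; a pose out of reach is approached as far as the arm can. A call with a gripper value outside its range is refused whole. The fingers move at their own pace and stop on an object; "newtons" is the grip in N (left out, the last holds). Time passes only in rows, so rows that repeat a pose let the fingers close. It gives the time, the measured TCP pose, the force, the opening and the grip force at its end, in the units of the state.
- read_state(): the state, without advancing time (a new reading comes with each control period).
- snapshot(name): name is "scene" or "top" or "wrist"; returns (picture, depth): 384x512x3 uint8, blue, green, red; 384x512 float32, mm along the optical axis (not along the pixel's ray), 0 where there is no reading.
- get_calibration(name): a dict with "camera_matrix" (3x3 intrinsics, pixels), "rvec" (rotation vector, rad) and "tvec" (3), from world to camera coordinates, as OpenCV has them; the wrist camera has in their place "T_tool_cam" (4x4, takes a point from camera to tool coordinates, whose origin is the TCP and whose axes are the flange's). Camera axes: x right, y down, z forward; pixel columns grow to the right and rows downward; lengths in mm; the calibration is good to about 2 mm. A picture is of the moment at which its call begins: read the wrist's pose just before it. get_calibration takes no time and is no camera call.
- hand_in(): hands the job in; it is judged then, once.
The state is a dict: "time": time; "joint_pos": joint angles; "joint_velocities": joint speeds; "joint_torque": joint torques, N m; "ee_pos": TCP position; "orientation": TCP orientation; "force": force on the tool from outside, world axes, zero at the start; "wrist_torque": the same for the moment, N m; "gripper_width": finger opening in mm; "grasp_force": force on a finger pad.
Only numpy, scipy, OpenCV 4.12 (cv2) and the standard library are available. Lean on these libraries where they do the work, as an engineer would, in place of code of your own. Each camera call takes 0.05 s, during which the arm holds its last target. There are 200 camera calls.

## Working session

There is one attempt and no reset: what is moved stays moved. The work goes in short steps, Python scripts to look and compute and a tool call to move; the robot and the scene stay as the last step left them, time stands still between calls to the robot, and variables do not carry over. Pictures are saved under pics/ and viewed, at most 10 in all, crops included, and the job is handed in when it is done.

Besides the shell and the picture viewer there is one more tool, called as a command line: name --pt "numbers of a row" for each row, then --argument value for the rest. step_arm: Moves the arm, as the interface text tells. Its arguments: {"type":"object","properties":{"rows":{"type":"array"},"newtons":{"type":"number"}},"required":["rows"]}

```bash
mkdir -p pics
cat > h.py <<'E'
from cell import *
import numpy as np, cv2
from scipy.spatial.transform import Rotation as R
def cam(n, st=None):
    c=get_calibration(n); K=np.array(c["camera_matrix"],float)
    if "T_tool_cam" in c:
        T=np.eye(4); T[:3,:3]=R.from_rotvec(st["orientation"]).as_matrix(); T[:3,3]=st["ee_pos"]
        M=T@np.array(c["T_tool_cam"])
    else:
        M=np.eye(4); r=R.from_rotvec(np.ravel(c["rvec"])).as_matrix(); M[:3,:3]=r.T; M[:3,3]=-r.T@np.ravel(c["tvec"])
    return K,M
def cloud(n,d,st=None):
    K,M=cam(n,st); v,u=np.mgrid[:d.shape[0],:d.shape[1]]
    P=np.stack([(u-K[0,2])/K[0,0]*d,(v-K[1,2])/K[1,1]*d,d],-1)
    return P@M[:3,:3].T+M[:3,3]
E
python3 - <<'E'
from h import *
s=read_state(); print(s)
for n in("scene","top"):
    p,d=snapshot(n); cv2.imwrite(f"pics/{n}0.png",p); np.save(f"{n}0.npy",d); K,M=cam(n); print(n,K.round(1).tolist(),M.round(2).tolist())
E
```

```text
{'time': 0.0, 'joint_pos': array([-1.25035954e+00,  1.31137442e-01,  1.48927183e+00, -3.21578980e-05,
        1.52297502e+00, -8.53605772e-02]), 'joint_velocities': array([ 0.00023834, -0.00051613,  0.00196148,  0.00023494, -0.00084523,
        0.00174567]), 'joint_torque': array([ 1.25812967e-03, -5.59845042e+01, -4.91754591e+01,  7.69242737e-02,
        3.55352042e-02, -2.01586627e-04]), 'ee_pos': array([ 236.75548438, -550.86967684,  301.70556084]), 'orientation': array([-3.07540824e+00, -6.32705056e-01,  3.79917265e-04]), 'force': array([-0.0973463 , -0.18980696, -0.12326969]), 'wrist_torque': array([-0.01149797,  0.03317229, -0.03326725]), 'grasp_force': 0.0, 'gripper_width': 92.55574901365485}
scene [[392.1, 0.0, 259.5], [0.0, 392.1, 190.2], [0.0, 0.0, 1.0]] [[-0.71, 0.42, -0.57, 1124.3], [0.71, 0.42, -0.57, 576.98], [0.0, -0.81, -0.59, 829.88], [0.0, 0.0, 0.0, 1.0]]
top [[380.7, 0.0, 252.3], [0.0, 380.7, 189.8], [0.0, 0.0, 1.0]] [[-0.02, -0.99, 0.13, 429.28], [-1.0, 0.02, -0.04, -0.71], [0.03, -0.13, -0.99, 1151.12], [0.0, 0.0, 0.0, 1.0]]
```

View pics/scene0.png

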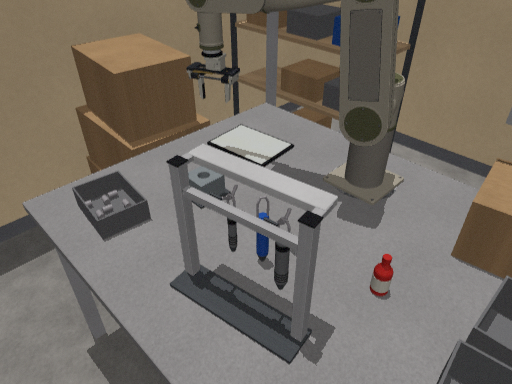

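View pics/top0.png

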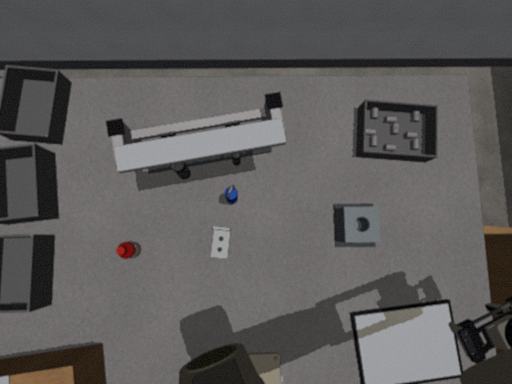

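Scene view: the thick driver is at about (282,262), the slim one at (232,230), a blue look-alike at (262,235), and the bottle at (382,277). Top view: lamp bar from (117,155) to (283,135), driver at (183,172), blue at (232,195), dock hole at (363,225), bracket at (221,242), bottle at (126,250).

Run:
```python
from h import *
C={}
for n in("scene","top"):
    C[n]=(cv2.imread(f"pics/{n}0.png"),cloud(n,np.load(f"{n}0.npy")),np.load(f"{n}0.npy"))
p,W,d=C["top"]
def q(m,t): 
    P=W[m]; print(t,m.sum(),P.mean(0).round(1),P.min(0).round(1),P.max(0).round(1))
lamp=(W[...,2]>355)&(W[...,2]<380)&(W[...,0]>400)&(W[...,1]>-250); lamp&=p.min(-1)>110
q(lamp,"lamp")
r=cv2.minAreaRect(W[lamp][:,:2].astype(np.float32)); print("lamp rect",r, cv2.boxPoints(r))
u=np.mgrid[:384,:512]
reg=(u[1]>330)&(u[1]<390)&(u[0]>195)&(u[0]<255)
m=reg&(abs(W[...,2]-80)<6); q(m,"dock top")
r=cv2.minAreaRect(W[m][:,:2].astype(np.float32)); print(r)
h=reg&(W[...,2]<72)&(abs(u[1]-363)<14)&(abs(u[0]-225)<14)
K,M=cam("top")
# hole contour cast onto z=80
g=((W[...,2]<70)&(abs(u[1]-363)<13)&(abs(u[0]-225)<13)).astype(np.uint8)
c=max(cv2.findContours(g,0,1)[0],key=cv2.contourArea); (cx,cy),rr=cv2.minEnclosingCircle(c);print("hole px",cx,cy,rr)
dark=(p[...,:].max(-1)<50)&(g.astype(bool)|((abs(u[1]-363)<11)&(abs(u[0]-225)<11)));print("dark",dark.sum(),u[1][dark].mean(),u[0][dark].mean())
for a,b in((cx,cy),(u[1][dark].mean(),u[0][dark].mean())):
    ray=M[:3,:3]@np.linalg.inv(K)@[a,b,1]; print((M[:3,3]+ray*(80-M[2,3])/ray[2]).round(1))
b=p.astype(int)
q((b[...,0]-b[...,2]>50)&reg.__class__((u[0]>170)&(u[0]<220)&(u[1]>200)&(u[1]<260)),"blue top")
q((b[...,2]-b[...,0]>60)&(u[1]<160)&(u[1]>100),"bottle")
m=(W[...,2]>3)&(u[1]>205)&(u[1]<235)&(u[0]>222)&(u[0]<265);q(m,"bracket")
r=cv2.minAreaRect(W[m][:,:2].astype(np.float32)); print(r)
p,W,d=C["scene"];b=p.astype(int)
q((b[...,0]-b[...,2]>50)&(u[1]>250)&(u[1]<275)&(u[0]>200)&(u[0]<265),"blue scene")
for t,(u0,u1,v0,v1) in dict(thick=(270,294,222,292),slim=(224,242,205,255)).items():
    m=(u[1]>u0)&(u[1]<u1)&(u[0]>v0)&(u[0]<v1)&(p.max(-1)<110)&(W[...,2]>20)&(W[...,0]<760)
    for z in range(20,300,15):
        k=m&(abs(W[...,2]-z)<7)
        if k.sum()>3: print(t,z,k.sum(),np.median(W[k],0).round(1),W[k].min(0).round(0),W[k].max(0).round(0))
s=lambda x:cv2.resize(x,None,fx=5,fy=5,interpolation=cv2.INTER_CUBIC)
cv2.imwrite("pics/crop1.png",s(C["scene"][0][180:295,200:320]))
```

```text
lamp 4502 [633.4  80.2 366.8] [ 577.  -103.6  360.7] [710.1 263.1 372.3]
lamp rect ((643.2604370117188, 79.40228271484375), (77.43354034423828, 362.41644287109375), 9.41586685180664) [[ 575.4198   251.83504]
 [ 634.7108  -105.69853]
 [ 711.1011   -93.03047]
 [ 651.81006  264.5031 ]]
dock top 1101 [ 468.5 -347.9   80.3] [ 419.  -399.6   74. ] [ 519.2 -297.    85.9]
((469.58502197265625, -348.075439453125), (102.23612213134766, 99.14903259277344), 88.79046630859375)
hole px 361.5 223.5 6.96429443359375
dark 85 363.29411764705884 223.5529411764706
[ 469.2 -347.3   80. ]
[ 468.9 -352.4   80. ]Traceback (most recent call last):
  File "<stdin>", line 24, in <module>
ValueError: maximum supported dimension for an ndarray is currently 64, found 384
```

Run:
```python
from h import *
C={}
for n in("scene","top"):
    C[n]=(cv2.imread(f"pics/{n}0.png"),cloud(n,np.load(f"{n}0.npy")),np.load(f"{n}0.npy"))
p,W,d=C["top"];u=np.mgrid[:384,:512]
def q(m,t): 
    P=W[m]; print(t,m.sum(),P.mean(0).round(1),P.min(0).round(1),P.max(0).round(1))
lamp=((W[...,2]>358)&(W[...,2]<378)&(W[...,0]>400)&(W[...,1]>-250)&(W[...,1]<400)&(u[0]<180)).astype(np.uint8)
lamp=cv2.morphologyEx(lamp,cv2.MORPH_OPEN,np.ones((9,9)))>0
q(lamp,"lamp")
th=np.radians(9.4)
L=W[lamp]; a=L[:,0]*np.cos(th)+L[:,1]*np.sin(th); b_=-L[:,0]*np.sin(th)+L[:,1]*np.cos(th)
k=abs(b_-np.median(b_))<130
print("lamp x' range",np.percentile(a[k],[.5,2,50,98,99.5]).round(1),"y'",np.percentile(b_,[.2,2,50,98,99.8]).round(1), "yawfit",np.degrees(np.polyfit(b_[k],a[k],1)[0]))
b=p.astype(int)
q((b[...,0]-b[...,2]>50)&(u[0]>170)&(u[0]<220)&(u[1]>200)&(u[1]<260),"blue top")
q((b[...,2]-b[...,0]>60)&(u[1]<160)&(u[1]>100),"bottle")
m=(W[...,2]>3)&(u[1]>205)&(u[1]<235)&(u[0]>222)&(u[0]<265);q(m,"bracket")
p,W,d=C["scene"];b=p.astype(int)
q((b[...,0]-b[...,2]>50)&(u[1]>250)&(u[1]<275)&(u[0]>200)&(u[0]<265),"blue scene")
for t,(u0,u1,v0,v1) in dict(thick=(270,294,222,292),slim=(224,242,205,255)).items():
    m=(u[1]>u0)&(u[1]<u1)&(u[0]>v0)&(u[0]<v1)&(W[...,2]>20)&(W[...,0]<620+(60 if 0 else 0))
    for z in range(20,300,15):
        k=m&(abs(W[...,2]-z)<7)
        if k.sum()>3: print(t,z,k.sum(),np.median(W[k],0).round(1),W[k].min(0).round(0),W[k].max(0).round(0))
s=lambda x:cv2.resize(x,None,fx=5,fy=5,interpolation=cv2.INTER_CUBIC)
cv2.imwrite("pics/crop1.png",s(C["scene"][0][180:295,200:320]))
```

```text
lamp 4903 [639.4  82.  366.9] [579.9 -99.9 358.1] [742.4 273.5 373.2]
lamp x' range [609.2 609.7 635.6 662.1 663.5] y' [-209.9 -203.7  -22.   150.6  158.3] yawfit -0.05331849575025162
blue top 88 [550.2  17.9 162.1] [536.6   6.   76.5] [568.   34.8 196.2]
bottle 207 [409.9 306.3 104.3] [ 3.902e+02 -7.000e-01 -1.000e-01] [ 429.3  363.8 1151.1]
bracket 605 [425.4  56.1  19. ] [360.2  -0.7   3. ] [ 482.7   98.8 1151.1]
blue scene 271 [562.3  27.7  88.3] [ 398.6 -130.3    0.7] [573.6  39.4 167.4]
thick 140 5 [617.  168.7 140. ] [617. 168. 133.] [619. 170. 146.]
thick 170 4 [616.1 167.3 170.1] [612. 166. 165.] [620. 169. 175.]
thick 185 4 [617.1 168.8 185.1] [617. 169. 180.] [618. 169. 191.]
```

View pics/crop1.png

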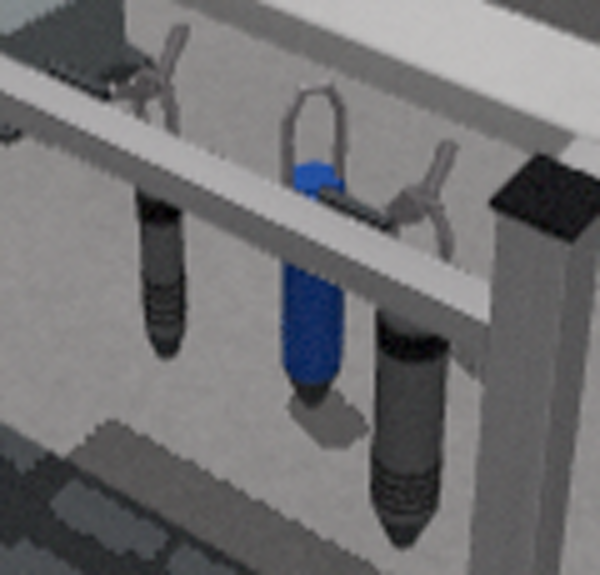

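Crop: the blue look-alike stands on the table in front of the hooks. The thick driver hangs at crop (410,430) and the slim one at crop (163,270). Next I'll refine the driver axis, check the height from two views, and write a move planner.

```bash
cat >> h.py <<'E'
def pose(al,P):  # tool z: yaw al, pitched down P (deg); y horizontal. sign set so x is up-ish/down-ish via roll flag
    a,p=np.radians([al,P]); z=np.array([np.cos(a)*np.cos(p),np.sin(a)*np.cos(p),-np.sin(p)])
    y=np.array([-np.sin(a),np.cos(a),0]); return z,y
def rel(target_grasp,al,P,roll=1,off=65):
    s=read_state(); R0=R.from_rotvec(s["orientation"]).as_matrix(); t=np.array(s["ee_pos"])
    z,y=pose(al,P); y=y*roll; R1=np.c_[np.cross(y,z),y,z]
    g=np.array(target_grasp)-off*z
    return np.r_[np.degrees(R.from_matrix(R0.T@R1).as_rotvec()),R0.T@(g-t)/10].round(2), R0
E
python3 - <<'E'
from h import *
d=np.load("scene0.npy");W=cloud("scene",d);p=cv2.imread("pics/scene0.png");u=np.mgrid[:384,:512]
m=(u[1]>=272)&(u[1]<=293)&(u[0]>240)&(u[0]<292)
for z in range(50,215,12):
    k=m&(abs(W[...,2]-z)<6)&(W[...,0]<680)&(W[...,0]>580)&(abs(W[...,1]-160)<40)
    if k.sum()>8:
        P=W[k][:,:2]; # circle fit r=17
        from scipy.optimize import least_squares
        f=least_squares(lambda c:np.hypot(*(P-c).T)-17,P.mean(0)-[10,10],loss="soft_l1")
        print(z,k.sum(),f.x.round(1),np.sqrt(np.mean(f.fun**2)).round(1))
K,M=cam("scene")
# nose tip pixel ray and height of top-view
for px in((280.2,289),):
    ray=M[:3,:3]@np.linalg.inv(K)@[*px,1]
    for x in(615,621): print("nose ray at x",x,(M[:3,3]+ray*(x-M[0,3])/ray[0]).round(1))
for px in((289.5,209.5),):
    ray=M[:3,:3]@np.linalg.inv(K)@[*px,1]; print("bail top ray",(M[:3,3]+ray*(621-M[0,3])/ray[0]).round(1))
b=p.astype(int); k=(b[...,0]-b[...,2]>50)&(u[1]>250)&(u[1]<275)&(u[0]>208)&(u[0]<262)&(W[...,0]>500)&(W[...,2]>30)
P=W[k][:,:2]; f=least_squares(lambda c:np.hypot(*(P-c).T)-17,P.mean(0)-[10,10],loss="soft_l1"); print("blue",f.x,W[k][:,2].min(),W[k][:,2].max())
s=read_state();print(R.from_rotvec(s["orientation"]).as_matrix().round(2).tolist())
for roll in(1,-1): print(rel([300,-400,300],-60,30,roll)[0])
print(get_calibration("wrist"))
E
```

```text
62 12 [619.6 148.8] 1.0
74 22 [622.5 152.4] 1.1
86 46 [623.8 153.4] 0.9
98 45 [623.7 153.5] 1.0
110 57 [623.9 153.3] 0.9
122 44 [623.5 153. ] 1.2
134 45 [623.4 153.6] 1.1
146 53 [623.6 153.1] 1.1
158 53 [623.6 153. ] 0.9
170 54 [623.6 152.7] 1.0
182 52 [623.5 153.3] 1.0
194 53 [624.1 153.5] 1.0
206 49 [623.9 153.8] 1.2
nose ray at x 615 [615.  146.5  29.7]
nose ray at x 621 [621.  151.6  39.1]
bail top ray [621. 166. 307.]
blue [554.96634474  21.15861293] 32.0727250356864 167.43218486398314
[[0.92, 0.39, -0.0], [0.39, -0.92, 0.0], [0.0, -0.0, -1.0]]
[-50.22 -44.65 -86.85  11.11 -16.96  -3.04]
[-43.35  48.76  74.92  11.11 -16.96  -3.04]
{'camera_matrix': array([[286.17854025,   0.        , 255.5931225 ],
       [  0.        , 286.17854025, 191.47423059],
       [  0.        ,   0.        ,   1.        ]]), 'T_tool_cam': array([[ 4.78113023e-05, -9.61586060e-01, -2.74503638e-01,
         7.59245384e+01],
       [ 9.99999762e-01, -1.42920753e-04,  6.74824917e-04,
        -1.11601171e+00],
       [-6.88134499e-04, -2.74503605e-01,  9.61585824e-01,
        -8.16337227e+01],
       [ 0.00000000e+00,  0.00000000e+00,  0.00000000e+00,
         1.00000000e+00]])}
```

```bash
python3 -c "
from h import *
print(rel([330,-450,300],-50,30,-1)[0])"
```

```text
[-38.22  51.37  66.03  10.93 -10.99  -3.05]
```

step_arm --pt "-38 51 66 11 -11 -3 9.3" --pt "-38 51 66 11 -11 -3 9.3" --pt "-38 51 66 11 -11 -3 9.3" --pt "-38 51 66 11 -11 -3 9.3" --pt "-38 51 66 11 -11 -3 9.3" --pt "-38 51 66 11 -11 -3 9.3" --pt "-38 51 66 11 -11 -3 9.3" --pt "-38 51 66 11 -11 -3 9.3"

```text
time: 0.77
ee_pos: [294.4, -406.7, 332.7]
orientation: [2.679, -0.472, 0.875]
force: [1.4, 1.1, -0.0]
gripper_width: 92.8
grasp_force: 0.0
```

```bash
python3 -c "
from h import *
s=read_state();print(s['time'],s['joint_pos'].round(2),s['ee_pos'].round(),R.from_rotvec(s['orientation']).as_matrix().round(2).tolist())
print(rel([420,-200,330],-25,30,-1)[0])"
```

```text
0.7667 [-1.28 -0.66  2.21  0.46  1.07  0.52] [ 294. -407.  333.] [[0.76, -0.39, 0.52], [-0.22, -0.91, -0.36], [0.61, 0.16, -0.78]]
[  4.88  21.69   8.33   2.49 -23.3   -6.8 ]
```

step_arm --pt "5 22 8 2.5 -23 -7 9.3" --pt "5 22 8 2.5 -23 -7 9.3" --pt "5 22 8 2.5 -23 -7 9.3" --pt "5 22 8 2.5 -23 -7 9.3" --pt "5 22 8 2.5 -23 -7 9.3" --pt "5 22 8 2.5 -23 -7 9.3" --pt "5 22 8 2.5 -23 -7 9.3"

```text
time: 1.35
ee_pos: [422.2, -294.8, 353.0]
orientation: [2.515, -0.532, 1.429]
force: [-0.6, -0.0, -1.6]
gripper_width: 93.2
grasp_force: 0.0
```

```bash
python3 -c "
from h import *
s=read_state();print(s['time'],s['joint_pos'].round(2),s['ee_pos'].round(),R.from_rotvec(s['orientation']).as_matrix().round(2).tolist())
z,y=pose(-8,30);print(z)
D=np.array([623.7,153.3,155])
print(rel(D-150*z,-8,30,-1)[0],(D-150*z))"
```

```text
1.35 [-0.98 -0.89  2.44  0.71  0.78  0.71] [ 422. -295.  353.] [[0.47, -0.4, 0.79], [-0.21, -0.92, -0.34], [0.86, -0.0, -0.51]]
[ 0.8575973  -0.12052744 -0.5       ]
[ 13.49   0.82  -8.18 -16.91 -44.04 -10.33] [495.06040439 171.37911614 230.        ]
```

```bash
cat > fk.py <<'E'
from h import *
from scipy.optimize import least_squares
def fk(q,p):
    a1,s,d1,a2,a3,d4,a5,d6=p
    T=R.from_euler('z',q[0]); x=np.array([a1,s,d1])
    A=R.from_euler('y',q[1]); x=x+A.apply([0,0,a2])
    B=A*R.from_euler('y',q[2]); x=x+B.apply([-a3,0,d4])
    Cc=B*R.from_euler('z',sg*q[3]); D=Cc*R.from_euler('y',q[4]); x=x+D.apply([a5,0,d6])
    return T.apply(x),T*D*R.from_euler('z',sg6*q[5])
sg=-1;sg6=-1
E
python3 - <<'E'
import fk; from fk import *
s=read_state(); Q=[[-1.25036,.131137,1.48927,0,1.52298,-.08536],[-1.28,-.66,2.21,.46,1.07,.52],s["joint_pos"]]
X=[[236.76,-550.87,301.7],[294.4,-406.7,332.7],s["ee_pos"]]
O=[[-3.0754,-.6327,0],[2.679,-.472,.875],s["orientation"]]
import itertools
for a,b in itertools.product((1,-1),(1,-1)):
    fk.sg,fk.sg6=a,b
    f=least_squares(lambda p:np.r_[np.ravel([fk.fk(q,p)[0]-x for q,x in zip(Q,X)]),(p-[50,0,400,450,0,420,0,200])*.01],[50,0,400,450,0,420,0,200])
    E=[R.from_rotvec(o).inv()*fk.fk(q,f.x)[1] for q,o in zip(Q,O)]
    print(a,b,f.x.round(1),f.fun[:9].round(1)); print([e.as_rotvec().round(2).tolist() for e in E], (E[0].inv()*E[2]).magnitude().round(3),(E[0].inv()*E[1]).magnitude().round(3))
E
```

```text
Traceback (most recent call last):
AttributeError: 'function' object has no attribute 'fk'
```

Run:
```python
import fk as F; from h import *
from scipy.optimize import least_squares
s=read_state(); Q=[[-1.25036,.131137,1.48927,0,1.52298,-.08536],[-1.28,-.66,2.21,.46,1.07,.52],s["joint_pos"]]
X=[[236.76,-550.87,301.7],[294.4,-406.7,332.7],s["ee_pos"]]
O=[[-3.0754,-.6327,0],[2.679,-.472,.875],s["orientation"]]
import itertools
for a,b in itertools.product((1,-1),(1,-1)):
    F.sg,F.sg6=a,b
    f=least_squares(lambda p:np.r_[np.ravel([F.fk(q,p)[0]-x for q,x in zip(Q,X)]),(p-[50,0,400,450,0,420,0,200])*.01],[50,0,400,450,0,420,0,200])
    E=[R.from_rotvec(o).inv()*F.fk(q,f.x)[1] for q,o in zip(Q,O)]
    print(a,b,f.x.round(1),f.fun[:9].round(1)); print([e.as_rotvec().round(2).tolist() for e in E], (E[0].inv()*E[2]).magnitude().round(3),(E[0].inv()*E[1]).magnitude().round(3))
```

```text
1 1 [ 13.5  51.2 330.  370.7 -74.1 538.3  -2.  294.8] [ 0.   0.   0.3  0.2  0.  -0.6 -0.2 -0.1  0.4]Traceback (most recent call last):
  File "<stdin>", line 11, in <module>
AttributeError: 'float' object has no attribute 'round'
```

```bash
cat > ik.py <<'E'
import fk as F; from h import *
from scipy.optimize import least_squares
F.sg=F.sg6=1
Q=[[-1.25036,.131137,1.48927,0,1.52298,-.08536],[-1.28,-.66,2.21,.46,1.07,.52]]
X=[[236.76,-550.87,301.7],[294.4,-406.7,332.7]]
import json,os
def add():
    s=read_state(); L=json.load(open("log.json")) if os.path.exists("log.json") else []
    L.append([list(map(float,s["joint_pos"])),list(map(float,s["ee_pos"]))]); json.dump(L,open("log.json","w")); return s
def fit():
    L=json.load(open("log.json")); q=Q+[l[0] for l in L]; x=X+[l[1] for l in L]; p0=[50,0,400,450,0,420,0,200]
    f=least_squares(lambda p:np.r_[np.ravel([F.fk(a,p)[0]-b for a,b in zip(q,x)]),(p-p0)*.01],p0); return f.x,np.abs(f.fun[:-8]).max()
O0=F.fk(Q[0],np.zeros(8))[1].inv()*R.from_rotvec([-3.0754,-.6327,0])
LO=[-2.96,-.89,.02,-1.34,0,-2.66];HI=[2.96,2.26,2.5,4.48,2.73,2.66]
def ik(g,al,P,p,roll=-1):
    z,y=pose(al,P); y=roll*y; R1=R.from_matrix(np.c_[np.cross(y,z),y,z]); t=np.array(g)-65*z; best=None
    for q0 in([np.arctan2(t[1],t[0]),.2,1.6,.5,.7,.5],[np.arctan2(t[1],t[0]),.2,1.6,3,.3,-2],[np.arctan2(t[1],t[0]),-.3,2,-.5,.7,-1]):
        def e(q):
            a,b=F.fk(q,p); return np.r_[(a-t)/10,20*(b*O0).inv().__mul__(R1).as_rotvec()]
        f=least_squares(e,np.clip(q0,np.array(LO)+.01,np.array(HI)-.01),bounds=(LO,HI))
        if best is None or f.cost<best[0]-1e-6: best=(f.cost,f.x)
    return best[0].round(3),best[1].round(2)
E
python3 - <<'E'
from ik import *
add(); p,e=fit(); print(p.round(1),e)
D=np.array([623.7,153.3,155])
for P in(15,30,40):
  for al in(-8,5):
    z,y=pose(al,P)
    for t,b in(("grasp",0),("pre",100),): print(P,al,t,*ik(D-b*z,al,P,p))
    print("lift back",*ik(D+[-110,-10,40],al,P,p))
  for al in(-60,-36,-10): print(P,"dock",al,*ik([469,-348,115],al,P,p),*ik([469,-348,215],al,P,p))
E
```

```text
[ 13.5  51.2 330.  370.7 -74.1 538.3  -2.  294.8] 0.6000435792993812
15 -8 grasp 0.0 [ 0.47  0.06  2.35  4.07  0.77 -2.16]
15 -8 pre 0.358 [ 0.7  -0.18  2.5   4.41  0.89 -2.39]
lift back 3.567 [ 0.72 -0.2   2.5   4.48  0.97 -2.44]
15 5 grasp 0.0 [ 0.25 -0.05  2.46  3.42  0.59 -1.76]
15 5 pre 17.417 [ 0.6  -0.13  2.5   4.22  0.84 -2.31]
lift back 22.928 [ 0.66 -0.21  2.5   4.4   0.86 -2.48]
15 dock -60 0.0 [-0.33  0.11  2.44  4.08  0.9  -2.05] 0.011 [-0.33 -0.31  2.5   4.39  0.74 -2.5 ]
15 dock -36 4.801 [-0.86  0.2   2.5   2.85  0.96 -1.45] 16.317 [-0.82 -0.47  2.5   1.71  0.18 -0.22]
15 dock -10 0.0 [-1.32  0.15  2.4   1.78  1.12 -0.97] 0.0 [-1.32 -0.26  2.46  1.61  1.07 -0.59]
30 -8 grasp 0.878 [ 0.4  -0.12  2.33  4.48  0.46 -2.62]
30 -8 pre 3.229 [ 0.46 -0.64  2.48 -0.85  0.56  2.66]
lift back 3.487 [ 0.48 -0.67  2.5  -0.84  0.65  2.66]
30 5 grasp 0.005 [ 0.22 -0.25  2.4   4.3   0.13 -2.66]
30 5 pre 3.406 [ 0.33 -0.67  2.5  -0.62  0.44  2.28]
lift back 8.256 [ 0.39 -0.68  2.5  -0.66  0.55  2.36]
30 dock -60 0.28 [-0.42 -0.16  2.45  4.48  0.54 -2.54] 2.268 [-0.49 -0.57  2.43 -0.87  0.52  2.66]
30 dock -36 2.361 [-0.81 -0.31  2.5   1.77  0.16 -0.31] 1.092 [-0.83 -0.67  2.5   0.49  0.36  1.  ]
30 dock -10 0.0 [-1.22 -0.13  2.4   1.43  0.86 -0.5 ] 0.0 [-1.22 -0.43  2.39  1.19  0.94 -0.12]
40 -8 grasp 0.279 [ 0.35 -0.19  2.21 -0.82  0.47  2.66]
40 -8 pre 0.0 [ 0.48 -0.51  2.33 -0.76  0.71  2.62]
lift back 0.0 [ 0.47 -0.65  2.46 -0.75  0.7   2.61]
40 5 grasp 0.0 [ 0.21 -0.27  2.29 -0.38  0.27  2.02]
40 5 pre 0.0 [ 0.25 -0.7   2.44 -0.24  0.55  1.88]
lift back 0.565 [ 0.28 -0.76  2.5  -0.29  0.6   1.94]
40 dock -60 1.612 [-0.54 -0.3   2.37 -0.8   0.45  2.66] 0.0 [-0.47 -0.48  2.31 -0.75  0.66  2.6 ]
40 dock -36 0.0 [-0.81 -0.4   2.48  0.61  0.24  0.85] 0.0 [-0.81 -0.64  2.42  0.29  0.52  1.2 ]
40 dock -10 0.0 [-1.13 -0.21  2.34  1.1   0.77 -0.12] 0.0 [-1.13 -0.44  2.29  0.9   0.92  0.18]
```

Run:
```python
from ik import *
p,e=fit()
D=np.array([623.7,153.3,150])
for roll in(1,-1):
 for P in(30,35):
  for al in(-35,-25,-15,-5):
    z,y=pose(al,P)
    print(roll,P,al,*[x for g in(D,D-100*z,D+[-110,-15,45]) for x in ik(g,al,P,p,roll)])
  for al in(-75,-55,-36,-20,-5): print(roll,P,"dock",al,*ik([469,-348,110],al,P,p,roll),*ik([469,-348,210],al,P,p,roll))
```

```text
1 30 -35 0.0 [ 0.63  0.2   1.97 -1.27  1.03  0.42] 0.0 [ 0.8   0.07  1.99 -1.16  1.21  0.37] 0.0 [ 0.76 -0.13  2.2  -1.17  1.17  0.36]
1 30 -25 0.065 [ 0.58  0.07  2.1  -1.34  0.85  0.35] 0.0 [ 0.76 -0.12  2.18 -1.22  1.03  0.29] 0.0 [ 0.72 -0.3   2.34 -1.22  1.    0.25]
1 30 -15 0.713 [ 0.49 -0.07  2.21 -1.34  0.63  0.19] 0.0 [ 0.67 -0.33  2.35 -1.26  0.82  0.15] 0.0 [ 0.63 -0.51  2.48 -1.22  0.8   0.07]
1 30 -5 0.958 [ 0.36 -0.19  2.31 -1.34  0.38  0.01] 0.021 [ 0.52 -0.56  2.5  -1.16  0.57 -0.14] 2.459 [ 0.54 -0.59  2.5  -1.06  0.68 -0.23]
1 30 dock -75 0.658 [-0.26  0.02  2.22 -1.34  0.86  0.43] 0.0 [-0.25 -0.22  2.24 -1.24  0.92  0.2 ]
1 30 dock -55 2.479 [-0.52 -0.31  2.46 -1.34  0.36  0.03] 0.0 [-0.48 -0.55  2.48 -1.1   0.46 -0.26]
1 30 dock -36 3.35 [-0.77 -0.34  2.5   1.02  0.09 -2.66] 1.24 [-0.83 -0.65  2.5   0.5   0.35 -2.15]
1 30 dock -20 14.005 [-0.89 -0.43  2.49  0.83  0.37 -2.66] 3.773 [-0.99 -0.66  2.48  0.84  0.61 -2.66]
1 30 dock -5 38.666 [-0.94 -0.34  2.36  0.69  0.57 -2.66] 22.653 [-1.03 -0.53  2.34  0.74  0.79 -2.66]
1 35 -35 0.0 [ 0.6   0.16  1.95 -1.15  1.    
[... 2436 characters left out ...]
 0.72  2.66] 3.302 [ 0.47 -0.66  2.47 -0.77  0.72  2.66]
-1 35 -5 1.408 [ 0.3  -0.23  2.28 -0.89  0.34  2.66] 0.063 [ 0.46 -0.59  2.44 -0.85  0.58  2.66] 0.615 [ 0.47 -0.67  2.5  -0.84  0.65  2.66]
-1 35 dock -75 1.047 [-0.27  0.02  2.22 -1.34  0.85 -2.66] 10.451 [-0.22 -0.14  2.23 -1.34  0.96 -2.66]
-1 35 dock -55 1.032 [-0.53 -0.24  2.48  4.48  0.35 -2.66] 0.0 [-0.51 -0.55  2.42 -0.83  0.51  2.6 ]
-1 35 dock -36 0.406 [-0.81 -0.35  2.5   1.13  0.17  0.33] 0.0 [-0.82 -0.68  2.5   0.41  0.41  1.07]
-1 35 dock -20 0.0 [-1.07 -0.29  2.47  1.36  0.59 -0.21] 0.0 [-1.07 -0.57  2.43  0.97  0.72  0.27]
-1 35 dock -5 0.0 [-1.21 -0.1   2.32  1.25  0.89 -0.38] 0.0 [-1.21 -0.35  2.29  1.06  1.   -0.07]
```

```bash
cat >> ik.py <<'E'
def relq(q1,p,n):   # joint-space path now->q1 in n waypoints, as rel rows
    s=read_state(); q0=s["joint_pos"]; a0,b0=F.fk(q0,p)
    for i in range(1,n+1):
        q=q0+(np.array(q1)-q0)*i/n; a,b=F.fk(q,p); g=a+(b.apply([0,0,65]))
        print(np.r_[np.degrees((O0.inv()*b0.inv()*b*O0).as_rotvec()),(b0*O0).inv().apply(a-a0)/10].round(1).tolist(),"tcp",a.round(),"grasp",g.round())
E
python3 - <<'E'
from ik import *
p,e=fit()
D=np.array([623.7,153.3,150]);P=37;al=-30;z,y=pose(al,P)
for g in(D,D-110*z,D-110*z+[0,0,100],D+[-110,-15,45]): print(g.round(),*ik(g,al,P,p,1))
for al2 in(-95,-85,-75): print(al2,*ik([469,-348,110],al2,P,p,1),*ik([469,-348,210],al2,P,p,1))
q=ik(D-110*z+[0,0,100],al,P,p,1)[1]; relq(q,p,6)
E
```

```text
[624. 153. 150.] 0.0 [ 0.56  0.08  2.01 -1.13  0.9   0.2 ]
[548. 197. 216.] 0.0 [ 0.74 -0.11  2.05 -1.02  1.11  0.14]
[548. 197. 316.] 0.0 [ 0.74 -0.23  1.96 -0.94  1.23 -0.06]
[514. 138. 195.] 0.0 [ 0.68 -0.27  2.24 -1.03  1.05  0.12]
-95 0.0 [-0.23  0.21  1.96 -1.07  1.12  0.44] 0.0 [-0.23  0.03  1.93 -0.99  1.23  0.24]
-85 0.0 [-0.25  0.09  2.1  -1.15  0.97  0.37] 0.0 [-0.25 -0.11  2.07 -1.03  1.08  0.13]
-75 0.0 [-0.31 -0.03  2.22 -1.23  0.79  0.29] 0.0 [-0.31 -0.26  2.19 -1.03  0.91 -0.02]
[10.3, -10.9, -27.3, -3.2, -10.6, 2.0] tcp [ 465. -198.  316.] grasp [ 511. -209.  271.]
[19.2, -18.1, -56.4, -6.5, -19.3, 1.8] tcp [ 483. -111.  289.] grasp [ 521. -118.  236.]
[25.4, -21.6, -86.9, -8.7, -26.5, 0.3] tcp [491. -36. 278.] grasp [521. -46. 221.]
[27.4, -21.3, -117.9, -9.2, -33.3, -1.9] tcp [498.  36. 285.] grasp [527.  19. 230.]
[23.0, -16.9, -148.5, -8.3, -41.2, -5.5] tcp [506. 119. 312.] grasp [540.  95. 262.]
[9.5, -8.1, -176.5, -7.0, -50.8, -11.7] tcp [502. 224. 355.] grasp [547. 199. 316.]
```

Run:
```python
from ik import *
p,e=fit()
relq([-.98,-.5,1.85,-.94,1.23,-.06],p,4)
```

```text
[-6.4, -16.0, -27.8, -1.3, 6.4, -2.1] tcp [ 374. -344.  353.] grasp [ 411. -372.  308.]
[-12.2, -35.3, -52.2, -0.7, 15.3, -7.0] tcp [ 302. -409.  383.] grasp [ 320. -447.  333.]
[-16.9, -58.3, -71.9, 2.8, 24.5, -14.9] tcp [ 220. -474.  453.] grasp [ 216. -521.  408.]
[-20.3, -85.0, -85.0, 9.6, 31.9, -25.1] tcp [ 141. -521.  563.] grasp [ 116. -572.  533.]
```

step_arm --pt "-6 -16 -28 -1.5 6.5 -2 9.3" --pt "-6 -16 -28 -1.5 6.5 -2 9.3" --pt "-6 -16 -28 -1.5 6.5 -2 9.3" --pt "-6 -16 -28 -1.5 6.5 -2 9.3" --pt "-12 -35 -52 -0.5 15.5 -7 9.3" --pt "-12 -35 -52 -0.5 15.5 -7 9.3" --pt "-12 -35 -52 -0.5 15.5 -7 9.3" --pt "-12 -35 -52 -0.5 15.5 -7 9.3"

```text
time: 2.02
ee_pos: [299.3, -415.2, 387.6]
orientation: [2.466, 0.28, 0.384]
force: [-0.6, 0.1, -0.1]
gripper_width: 93.0
grasp_force: 0.0
```

Run:
```python
from ik import *
s=add();p,e=fit();print(s["joint_pos"].round(2),p.round(1),e)
D=np.array([623.7,153.3,150]);P=37;al=-30;z,y=pose(al,P)
q=ik(D-110*z+[0,0,100],al,P,p,1)[1]; print(q);relq([-.6,-.33,1.9,-.94,1.23,-.06],p,2);
```

```text
[-1.06 -0.7   2.14  0.03  1.    0.28] [  3.3  51.2 318.  369.1 -61.3 549.6  -0.6 293.6] 0.45837561502122526
[ 0.74 -0.24  1.96 -0.94  1.23 -0.06]
[4.0, -17.5, -34.5, -0.1, 0.9, 0.8] tcp [ 302. -427.  387.] grasp [ 305. -468.  336.]
[2.9, -36.8, -66.9, 4.3, 6.0, -1.3] tcp [ 342. -442.  443.] grasp [ 332. -496.  407.]
```

step_arm --pt "4 -17.5 -34.5 0 1 1 9.3" --pt "4 -17.5 -34.5 0 1 1 9.3" --pt "4 -17.5 -34.5 0 1 1 9.3" --pt "4 -17.5 -34.5 0 1 1 9.3" --pt "3 -37 -67 4.5 6 -1.5 9.3" --pt "3 -37 -67 4.5 6 -1.5 9.3" --pt "3 -37 -67 4.5 6 -1.5 9.3" --pt "3 -37 -67 4.5 6 -1.5 9.3"

```text
time: 2.68
ee_pos: [346.6, -438.7, 444.6]
orientation: [2.128, 1.098, -0.564]
force: [-0.7, -0.3, -0.9]
gripper_width: 93.0
grasp_force: 0.0
```

Run:
```python
from ik import *
s=add();p,e=fit();print(s["joint_pos"].round(2),p.round(1),e)
D=np.array([623.7,153.3,150]);P=37;al=-30;z,y=pose(al,P)
q=ik(D-110*z+[0,0,100],al,P,p,1)[1]; print(q);relq(q,p,6);
```

```text
[-0.67 -0.36  1.85 -0.71  1.22  0.05] [  3.1  51.2 317.9 369.1 -61.1 549.7  -0.6 293.6] 0.45714052945419326
[ 0.74 -0.24  1.96 -0.94  1.23 -0.06]
[-7.2, 2.9, -12.3, 10.5, 3.0, -5.8] tcp [ 433. -352.  429.] grasp [ 438. -400.  385.]
[-14.9, 5.1, -24.4, 20.7, 3.5, -12.8] tcp [ 499. -248.  414.] grasp [ 512. -295.  371.]
[-23.3, 6.8, -36.4, 30.1, 1.5, -20.5] tcp [ 540. -133.  399.] grasp [ 562. -177.  357.]
[-32.4, 7.8, -47.9, 38.4, -3.0, -28.4] tcp [554. -11. 385.] grasp [585. -51. 344.]
[-42.1, 8.3, -59.1, 45.2, -9.7, -36.3] tcp [542. 110. 371.] grasp [580.  77. 331.]
[-52.5, 8.2, -69.7, 50.1, -18.3, -43.5] tcp [502. 226. 358.] grasp [548. 200. 319.]
```

Run:
```python
from ik import *
p,e=fit()
for g,al in(([410,-330,390],-80),([440,-190,380],-70),([450,-60,370],-60),([480,80,350],-45),([520,180,320],-32)):
    print(g,*ik(g,al,37,p,1),rel(g,al,37,1)[0].tolist())
```

```text
[410, -330, 390] 0.0 [-0.27 -0.56  2.07 -0.86  1.26 -0.33] [-13.36, -2.86, -39.7, 12.64, -2.8, -10.94]
[440, -190, 380] 0.0 [ 0.08 -0.6   2.11 -0.9   1.4  -0.21] [-20.98, -0.79, -45.95, 21.91, -7.21, -20.41]
[450, -60, 370] 0.0 [ 0.41 -0.57  2.11 -0.92  1.5  -0.1 ] [-28.68, 1.33, -52.11, 29.48, -12.76, -28.91]
[480, 80, 350] 0.0 [ 0.66 -0.44  2.06 -0.93  1.45 -0.04] [-40.35, 4.61, -61.15, 38.95, -17.46, -37.25]
[520, 180, 320] 0.0 [ 0.76 -0.31  2.01 -0.94  1.29 -0.05] [-50.59, 7.55, -68.8, 47.57, -19.67, -42.03]
```

step_arm --pt "-13 -3 -40 12.5 -3 -11 9.3" --pt "-13 -3 -40 12.5 -3 -11 9.3" --pt "-13 -3 -40 12.5 -3 -11 9.3" --pt "-13 -3 -40 12.5 -3 -11 9.3" --pt "-21 -1 -46 22 -7 -20.5 9.3" --pt "-21 -1 -46 22 -7 -20.5 9.3" --pt "-21 -1 -46 22 -7 -20.5 9.3" --pt "-21 -1 -46 22 -7 -20.5 9.3"

```text
time: 3.35
ee_pos: [424.2, -137.3, 418.1]
orientation: [1.313, 1.889, -0.654]
force: [-0.1, -0.0, 0.0]
gripper_width: 93.0
grasp_force: 0.0
```

Run:
```python
from ik import *
s=add();p,e=fit();print(s["joint_pos"].round(2),e)
for g,al in(([450,-60,370],-60),([480,80,350],-45),([520,180,320],-32)):
    print(g,rel(g,al,37,1)[0].tolist())
```

```text
[ 0.09 -0.6   2.11 -0.9   1.4  -0.21] 0.4587973344801526
[450, -60, 370] [-7.67, -0.03, -5.79, 7.62, 4.24, -8.61]
[480, 80, 350] [-19.65, -0.03, -14.82, 16.25, 10.64, -16.73]
[520, 180, 320] [-30.03, -0.03, -22.65, 23.09, 16.86, -20.81]
```

step_arm --pt "-8 0 -6 7.5 4 -8.5 9.3" --pt "-8 0 -6 7.5 4 -8.5 9.3" --pt "-8 0 -6 7.5 4 -8.5 9.3" --pt "-20 0 -15 16 10.5 -16.5 9.3" --pt "-20 0 -15 16 10.5 -16.5 9.3" --pt "-20 0 -15 16 10.5 -16.5 9.3" --pt "-20 0 -15 16 10.5 -16.5 9.3" --pt "-30 0 -22.5 23 17 -21 9.3"

```text
time: 4.02
ee_pos: [459.2, 147.5, 379.9]
orientation: [0.732, 2.115, -0.363]
force: [1.8, -0.2, 0.4]
gripper_width: 93.0
grasp_force: 0.0
```

Run:
```python
from ik import *
s=add();p,e=fit();print(s["joint_pos"].round(2),s["ee_pos"],e)
D=np.array([623.7,153.3,150]);z,y=pose(-30,37)
print(rel([520,180,320],-30,37,1)[0].tolist()); print(D-120*z,rel(D-120*z,-30,37,1)[0].tolist())
```

```text
[ 0.69 -0.42  2.06 -0.93  1.36 -0.07] [459.2340252  147.52606801 379.94032426] 0.5302797411162032
[-6.42, 0.16, -4.98, 3.09, 5.57, -0.64]
[540.70336319 201.2181306  222.21780278] [-6.42, 0.16, -4.98, 10.73, 8.49, 5.49]
```

step_arm --pt "-6.5 0 -5 3 5.5 -0.5 9.3" --pt "-6.5 0 -5 3 5.5 -0.5 9.3" --pt "-6.5 0 -5 10.5 8.5 5.5 9.3" --pt "-6.5 0 -5 10.5 8.5 5.5 9.3" --pt "-6.5 0 -5 10.5 8.5 5.5 9.3" --pt "-6.5 0 -5 10.5 8.5 5.5 9.3" --pt "-6.5 0 -5 10.5 8.5 5.5 9.3"

```text
time: 4.6
ee_pos: [496.7, 225.3, 261.6]
orientation: [0.573, 2.156, -0.29]
force: [-0.2, 0.5, -0.2]
gripper_width: 93.2
grasp_force: 0.0
```

Run:
```python
from ik import *
s=add();pp,d=snapshot("wrist");cv2.imwrite("pics/w1.png",pp);np.save("w1.npy",d)
W=cloud("wrist",d,s); print(s["ee_pos"],s["joint_pos"].round(2))
for zz in range(60,215,15):
    k=(abs(W[...,2]-zz)<6)&(np.hypot(W[...,0]-623,W[...,1]-153)<28)&(d>0)
    if k.sum()>20:
        P=W[k][:,:2]; f=least_squares(lambda c:np.hypot(*(P-c).T)-17,P.mean(0)+[10,-6],loss="soft_l1"); print(zz,k.sum(),f.x.round(1),np.sqrt(np.mean(f.fun**2)).round(1))
k=(np.hypot(W[...,0]-623,W[...,1]-153)<12)&(d>0);print("z range near axis",np.percentile(W[k][:,2],[1,5,50,95,99]))
D=np.array([623.7,153.3,150]);z,y=pose(-30,37);print(rel(D,-30,37,1)[0])
```

```text
[496.74222648 225.25747588 261.60335558] [ 0.75 -0.14  2.06 -1.01  1.13  0.11]
60 104 [628.6 150.7] 1.4
75 219 [623.6 153.3] 1.0
90 318 [622.5 153.8] 0.5
105 347 [622.6 153.8] 0.6
120 383 [622.8 153.8] 0.5
135 399 [622.8 153.7] 0.5
150 421 [622.7 153.8] 0.5
165 448 [622.7 153.8] 0.5
180 485 [622.7 153.8] 0.5
195 519 [622.2 154.2] 0.5
210 568 [622.9 154.2] 3.9
z range near axis [ -1.21135217  -0.77088289 220.01950732 274.58497572 276.53541251]
[ 0.15  0.16  0.05  0.34  0.02 11.97]
```

View pics/w1.png

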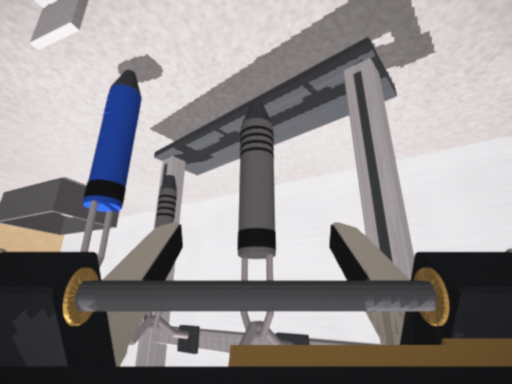

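Wrist view (upside down): the driver is centred between the fingers at about (257,180), with the blue one clear to the left at (115,140). Two views agree that its axis is at (622.7, 153.8) and the bail top at z≈277, so I'll go in.

step_arm --pt "0 0 0 0.4 0 2.5 9.3" --pt "0 0 0 0.4 0 5 9.3" --pt "0 0 0 0.4 0 7.5 9.3" --pt "0 0 0 0.4 0 9.5 9.3" --pt "0 0 0 0.4 0 11 9.3" --pt "0 0 0 0.4 0 11.9 9.3" --pt "0 0 0 0.4 0 11.9 9.3"

```text
time: 5.23
ee_pos: [578.7, 179.0, 189.4]
orientation: [0.577, 2.152, -0.285]
force: [-0.6, 1.6, -0.8]
gripper_width: 93.0
grasp_force: 0.0
```

Run:
```python
from ik import *
s=add();R0=R.from_rotvec(s["orientation"]).as_matrix()
print(s["ee_pos"],"grasp",(s["ee_pos"]+65*R0[:,2]).round(1),s["joint_pos"].round(2),s["force"],R0.round(3).tolist())
print(rel([622.7,153.8,150],-30,37,1)[0])
```

```text
[578.72486684 178.99397038 189.42912352] grasp [623.9 153.1 150.5] [ 0.56  0.05  2.02 -1.12  0.9   0.18] [-0.63004479  1.55632159 -0.8070922 ] [[-0.518, 0.499, 0.695], [0.301, 0.867, -0.398], [-0.801, 0.003, -0.599]]
[ 0.15  0.2  -0.08  0.1   0.02 -0.08]
```

Aligned, with the tool's y axis horizontal. Now I'll close gradually.

step_arm --pt "0 0 0 0 0 0 5.5" --pt "0 0 0 0 0 0 4.2" --pt "0 0 0 0 0 0 3.6" --pt "0 0 0 0 0 0 3.2" --pt "0 0 0 0 0 0 2.8" --pt "0 0 0 0 0 0 2.8" --pt "0 0 0 0 0 0 2.8" --pt "0 0 0 0 0 0 2.8" --newtons 30

```text
time: 5.9
ee_pos: [577.5, 180.0, 188.1]
orientation: [0.574, 2.154, -0.285]
force: [0.3, 1.0, 0.7]
gripper_width: 44.4
grasp_force: 0.0
```

Run:
```python
from ik import *
s=add();R0=R.from_rotvec(s["orientation"]).as_matrix();print(s["force"],s["gripper_width"],s["grasp_force"])
up=R0.T@[0,0,1]; back=R0.T@[-np.cos(np.radians(9.4)),-np.sin(np.radians(9.4)),0]
print("up per cm",up.round(3),"back",back.round(3))
print("lift35",(up*3.5).round(2),"+back40",(up*3.5+back*4).round(2),"+back110",(up*3.5+back*11).round(2))
```

```text
[0.26756389 1.02033569 0.74407827] 44.37014517253336 0.0
up per cm [-0.8    0.001 -0.6  ] back [ 0.464 -0.632 -0.62 ]
lift35 [-2.8  0.  -2.1] +back40 [-0.94 -2.52 -4.58] +back110 [ 2.31 -6.95 -8.92]
```

step_arm --pt "0 0 0 0 0 0 2.8" --pt "0 0 0 0 0 0 2.8" --pt "0 0 0 0 0 0 2.8" --pt "0 0 0 0 0 0 2.8" --pt "0 0 0 0 0 0 2.8" --pt "0 0 0 0 0 0 2.8" --newtons 30

```text
time: 6.4
ee_pos: [577.6, 179.8, 188.0]
orientation: [0.575, 2.154, -0.286]
force: [0.1, -0.3, -0.9]
gripper_width: 33.9
grasp_force: 30.0
```

step_arm --pt "0 0 0 -0.4 0 -0.3 2.8" --pt "0 0 0 -0.8 0 -0.6 2.8" --pt "0 0 0 -1.2 0 -0.9 2.8" --pt "0 0 0 -1.6 0 -1.2 2.8" --pt "0 0 0 -2.0 0 -1.5 2.8" --pt "0 0 0 -2.4 0 -1.8 2.8" --pt "0 0 0 -2.8 0 -2.1 2.8" --pt "0 0 0 -2.8 0 -2.1 2.8"

```text
time: 7.07
ee_pos: [578.1, 180.2, 224.9]
orientation: [0.575, 2.153, -0.284]
force: [0.5, -0.7, -4.7]
gripper_width: 33.4
grasp_force: 30.0
```

Run:
```python
from ik import *
s=add();print(s["force"],s["ee_pos"])
W=0
d=snapshot("scene");p=d[0];cv2.imwrite("pics/s2.png",cv2.resize(p[130:300,190:350],None,fx=4,fy=4,interpolation=cv2.INTER_CUBIC)[:600])
pp,dd=snapshot("wrist");W=cloud("wrist",dd,s)
for zz in range(90,251,20):
    k=(abs(W[...,2]-zz)<6)&(np.hypot(W[...,0]-623,W[...,1]-153)<28)&(dd>0)
    if k.sum()>20:
        P=W[k][:,:2]; f=least_squares(lambda c:np.hypot(*(P-c).T)-17,P.mean(0)+[10,-6],loss="soft_l1"); print(zz,k.sum(),f.x.round(1),np.sqrt(np.mean(f.fun**2)).round(1))
k=(np.hypot(W[...,0]-623,W[...,1]-153)<25)&(dd>0);print("zmax",np.percentile(W[k][:,2],[90,95,99,99.8]))
```

```text
[ 0.47473143 -0.66178777 -4.68141804] [578.1001058  180.16015202 224.85294793]
90 206 [631.9 150.5] 1.4
110 530 [625.2 154.2] 1.1
130 972 [623.6 155.1] 0.5
150 1076 [623.6 154.9] 0.5
170 1548 [623.7 154.6] 2.9
190 1718 [623.4 154.7] 3.2
230 1234 [623.1 154.8] 0.6
zmax [222.42914745 227.1712015  230.80202973 231.67138206]
```

View pics/s2.png

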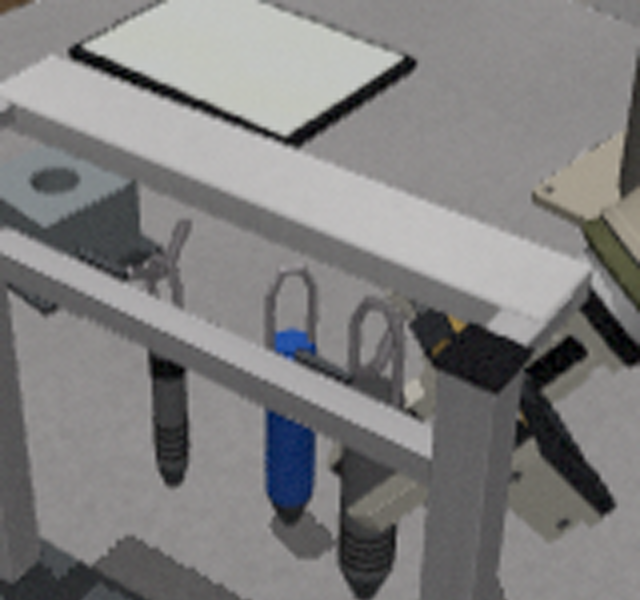

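The crop shows the bail at (375,340), raised clear above the hook. The wrist force shows the 4.7 N weight and the cylinder is vertical. Now I'll retreat along the hook axis.

step_arm --pt "0 0 0 0.7 -0.95 -0.93 2.8" --pt "0 0 0 1.4 -1.9 -1.86 2.8" --pt "0 0 0 2.1 -2.85 -2.8 2.8" --pt "0 0 0 2.8 -3.8 -3.7 2.8" --pt "0 0 0 3.5 -4.75 -4.65 2.8" --pt "0 0 0 4.2 -5.7 -5.6 2.8" --pt "0 0 0 4.9 -6.6 -6.5 2.8" --pt "0 0 0 5.1 -7 -6.8 2.8"

```text
time: 7.83
ee_pos: [467.4, 161.0, 222.0]
orientation: [0.574, 2.155, -0.286]
force: [-0.3, -0.6, -5.0]
gripper_width: 33.2
grasp_force: 30.0
```

Run:
```python
from ik import *
s=add();p,e=fit();R0=R.from_rotvec(s["orientation"]).as_matrix();g=s["ee_pos"]+65*R0[:,2];print(s["force"],g,s["joint_pos"].round(2))
for g,al in(([480,130,230],-30),([440,60,260],-37),([430,-60,260],-48),([430,-160,250],-60),([450,-260,245],-72),([469,-348,235],-82),([469,-348,110],-82)):
    print(g,*ik(g,al,37,p,1),rel(g,al,37,1)[0].tolist())
```

```text
[-0.30386118 -0.58599407 -4.9738608 ] [512.51438959 135.14688974 182.93301639] [ 0.68 -0.29  2.26 -1.04  1.04  0.13]
[480, 130, 230] 0.0 [ 0.72 -0.46  2.29 -0.97  1.16  0.02] [0.14, 0.07, 0.1, -2.23, -2.05, -4.88]
[440, 60, 260] 0.0 [ 0.67 -0.68  2.37 -0.93  1.29 -0.05] [5.74, 0.07, 4.31, -4.66, -9.48, -6.64]
[430, -60, 260] 0.0 [ 0.39 -0.82  2.45 -0.91  1.26 -0.17] [14.53, 0.07, 10.92, -7.86, -19.41, -2.39]
[430, -160, 250] 0.0 [ 0.13 -0.73  2.42 -0.92  1.18 -0.15] [24.11, 0.06, 18.14, -10.31, -27.1, 2.54]
[450, -260, 245] 0.0 [-0.11 -0.47  2.27 -0.96  1.1  -0.06] [33.7, 0.06, 25.35, -14.33, -33.9, 8.72]
[469, -348, 235] 0.0 [-0.27 -0.21  2.09 -1.    1.06  0.02] [41.69, 0.06, 31.37, -17.55, -39.98, 14.66]
[469, -348, 110] 0.0 [-0.27  0.02  2.15 -1.16  0.93  0.32] [41.69, 0.06, 31.37, -7.56, -39.98, 22.17]
```

step_arm --pt "0 0 0 -1 -1 -2.4 2.8" --pt "0 0 0 -2.2 -2 -4.9 2.8" --pt "2 0 1.5 -3 -4.5 -5.5 2.8" --pt "4 0 3 -3.9 -7 -6 2.8" --pt "6 0 4.5 -4.7 -9.5 -6.6 2.8" --pt "8.5 0 6.5 -5.5 -12.2 -5.5 2.8" --pt "11 0 8.5 -6.5 -15 -4.3 2.8" --pt "13 0 9.8 -7.3 -17.5 -3.2 2.8"

```text
time: 8.5
ee_pos: [397.6, -0.7, 301.0]
orientation: [0.885, 2.069, -0.438]
force: [1.2, -0.3, -4.3]
gripper_width: 33.2
grasp_force: 30.0
```

Run:
```python
from ik import *
s=add();R0=R.from_rotvec(s["orientation"]).as_matrix();g=s["ee_pos"]+65*R0[:,2];print(s["force"],g,s["joint_pos"].round(2))
for g,al in(([430,-110,255],-54),([430,-160,250],-60),([440,-210,248],-66),([450,-260,245],-72),([469,-348,235],-82)):
    print(g,rel(g,al,37,1)[0].tolist())
```

```text
[ 1.1527146  -0.26074631 -4.34151275] [433.6688081  -38.13713845 261.97115508] [ 0.44 -0.79  2.43 -0.92  1.27 -0.14]
[430, -110, 255] [6.33, 0.12, 4.53, -2.46, -4.52, 4.4]
[430, -160, 250] [11.12, 0.11, 8.14, -4.29, -7.45, 7.66]
[440, -210, 248] [15.92, 0.1, 11.74, -6.81, -9.67, 11.34]
[450, -260, 245] [20.72, 0.09, 15.35, -9.29, -11.91, 15.13]
[469, -348, 235] [28.71, 0.07, 21.36, -13.37, -15.85, 22.22]
```

step_arm --pt "3 0 2.2 -1.2 -2.2 2.2 2.8" --pt "6.3 0 4.6 -2.5 -4.5 4.4 2.8" --pt "11 0 8 -4.3 -7.5 7.7 2.8" --pt "16 0 11.8 -6.8 -9.7 11.3 2.8" --pt "20.7 0 15.4 -9.3 -11.9 15.1 2.8" --pt "25 0 18.6 -11.5 -14 19 2.8" --pt "27.8 0 20.7 -12.8 -15.3 21.4 2.8" --pt "28.7 0 21.4 -13.4 -15.9 22.2 2.8"

```text
time: 9.17
ee_pos: [462.7, -299.0, 272.9]
orientation: [1.533, 1.759, -0.766]
force: [0.8, 0.4, -5.2]
gripper_width: 33.2
grasp_force: 30.0
```

Run:
```python
from ik import *
s=add();R0=R.from_rotvec(s["orientation"]).as_matrix();g=s["ee_pos"]+65*R0[:,2];print(s["force"],g.round(1),s["joint_pos"].round(2),R0.round(3).tolist())
s=read_state();pp,d=snapshot("wrist");cv2.imwrite("pics/w3.png",pp)
W=cloud("wrist",d,s)
for zz in range(140,251,15):
    k=(abs(W[...,2]-zz)<6)&(np.hypot(W[...,0]-g[0],W[...,1]-g[1])<24)&(d>0)
    if k.sum()>20:
        P=W[k][:,:2]; f=least_squares(lambda c:np.hypot(*(P-c).T)-17,P.mean(0)+[0,-10],loss="soft_l1"); print(zz,k.sum(),f.x.round(1),np.sqrt(np.mean(f.fun**2)).round(1))
# dock
m=(abs(W[...,2]-80)<5)&(d>0); q=W[m]; print("docktop",m.sum(),q.min(0).round(1),q.max(0).round(1),np.median(q[:,2]))
for n in("top","scene"):
    p2,d2=snapshot(n);cv2.imwrite(f"pics/{n}3.png",p2);np.save(f"{n}3.npy",d2)
np.save("w3.npy",d)
```

```text
[ 0.78937521  0.38646717 -5.15907086] [ 469.7 -350.5  233.8] [-0.27 -0.2   2.09 -1.    1.06  0.02] [[-0.083, 0.991, 0.108], [0.595, 0.136, -0.792], [-0.799, -0.001, -0.601]]
140 230 [ 470.3 -359. ] 1.4
155 424 [ 469.8 -353.3] 1.3
170 889 [ 469.3 -350.5] 0.5
185 966 [ 469.2 -350.4] 0.5
200 1084 [ 469.2 -350.5] 0.5
215 1326 [ 469.3 -350.8] 1.5
230 1623 [ 469.3 -350.6] 2.0
245 1585 [ 469.2 -350.7] 1.2
docktop 11144 [ -482.  -1655.1    75. ] [1345.7 -306.7   85. ] 79.79616346147853
```

View pics/w3.png

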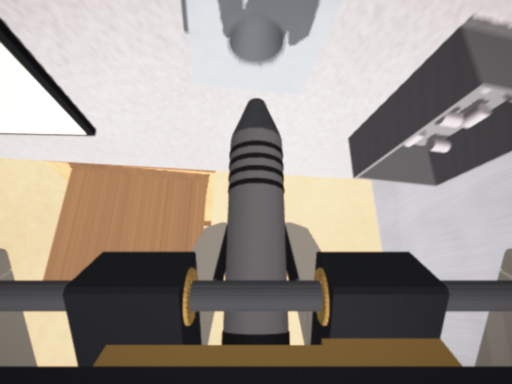

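The driver hangs vertically at (257,190) in the wrist view, and the dock hole is at (257,38). Now I'll measure the hole from the wrist and top depth by fitting a circle to the rim.

Run:
```python
from ik import *
s=read_state()
def rim(n,d,st=None):
    W=cloud(n,d,st); m=((abs(W[...,2]-80)<4)&(np.abs(W[...,0]-469)<60)&(np.abs(W[...,1]+348)<60)&(d>0))
    P=W[m]; r=cv2.minAreaRect(P[:,:2].astype(np.float32)); print(n,"top z",np.median(P[:,2]).round(1),"rect",r)
    # hole: cast rays of all pixels to z=80, those non-top inside disk 30 of centre
    K,M=cam(n,st); v,u=np.mgrid[:384,:512]; ray=np.stack([(u-K[0,2])/K[0,0],(v-K[1,2])/K[1,1],np.ones(u.shape)],-1)@M[:3,:3].T
    X=M[:3,3]+ray*((80-M[2,3])/ray[...,2])[...,None]
    h=(np.hypot(X[...,0]-469,X[...,1]+349)<30)&(W[...,2]<74)&(d>0)
    c,_=cv2.findContours(h.astype(np.uint8),0,1)
    if not c: print("none");return
    c=max(c,key=cv2.contourArea)[:,0]; Q=X[c[:,1],c[:,0],:2]
    f=least_squares(lambda a:np.hypot(*(Q-a[:2]).T)-a[2],[469,-349,20],loss="soft_l1",f_scale=1); print("hole",f.x.round(1),np.sqrt(np.mean(f.fun**2)).round(2),h.sum(),"centroid",X[h].mean(0).round(1))
rim("wrist",np.load("w3.npy"),s); rim("top",np.load("top0.npy")); rim("scene",np.load("scene0.npy"))
```

```text
wrist top z 79.8 rect ((467.39544677734375, -350.5902404785156), (90.51065826416016, 100.98497009277344), 89.7441635131836)
hole [ 466.6 -341.3   18.5] 0.6 1790 centroid [ 466.5 -340.2   80. ]
top top z 80.3 rect ((469.5799255371094, -348.371337890625), (101.6463623046875, 99.14703369140625), 88.793701171875)
hole [ 469.  -347.4   18.8] 0.84 155 centroid [ 468.9 -347.4   80. ]
scene top z 80.0 rect ((474.8124694824219, -344.5687561035156), (95.3084487915039, 105.78585815429688), 2.2920610904693604)
hole [ 472.6 -342.3   15.6] 2.01 48 centroid [ 472.9 -342.4   80. ]
```

Run:
```python
from ik import *
s=read_state()
d=np.load("w3.npy");W=cloud("wrist",d,s);p=cv2.imread("pics/w3.png")
K,M=cam("wrist",s); v,u=np.mgrid[:384,:512]; ray=np.stack([(u-K[0,2])/K[0,0],(v-K[1,2])/K[1,1],np.ones(u.shape)],-1)@M[:3,:3].T
X=M[:3,3]+ray*((79.8-M[2,3])/ray[...,2])[...,None]
for t in(74,76,77.5,78.5):
    h=(np.hypot(X[...,0]-468,X[...,1]+346)<32)&(W[...,2]<t)&(d>0)
    Q=X[h]; print(t,h.sum(),"x",Q[:,0].min().round(1),Q[:,0].max().round(1),"y",Q[:,1].min().round(1),Q[:,1].max().round(1))
m=(abs(W[...,2]-80)<1.5)&(np.abs(X[...,0]-469)<70)&(np.abs(X[...,1]+348)<70); Q=X[m]; print("top ext",np.percentile(Q[:,:2],[.2,99.8],axis=0).round(1))
for n in("top0","top3"):
  d=np.load(n+".npy");W=cloud("top",d);K,M=cam("top");ray=np.stack([(u-K[0,2])/K[0,0],(v-K[1,2])/K[1,1],np.ones(u.shape)],-1)@M[:3,:3].T
  X=M[:3,3]+ray*((80-M[2,3])/ray[...,2])[...,None]
  m=(abs(W[...,2]-80)<4)&(np.abs(X[...,0]-469)<70)&(np.abs(X[...,1]+348)<70); Q=X[m]; print(n,"top ext",np.percentile(Q[:,:2],[.2,99.8],axis=0).round(1))
# driver in top3: cylinder rim / bail
g=(np.hypot(W[...,0]-469,W[...,1]+350)<25)&(W[...,2]>285)&(W[...,2]<310);print("top3 cyl top",g.sum(),W[g].mean(0).round(1))
g=(np.hypot(W[...,0]-469,W[...,1]+350)<25)&(W[...,2]>310);print("bail",g.sum(),W[g].mean(0).round(1),W[g].max(0).round(1))
```

```text
74 1790 x 447.1 486.2 y -360.1 -323.3
76 1898 x 447.1 486.8 y -361.5 -323.3
77.5 1982 x 447.0 487.0 y -363.8 -323.3
78.5 2141 x 439.4 494.2 y -371.6 -314.5
top ext [[ 417.2 -394.9]
 [ 517.  -307.1]]
top0 top ext [[ 419.2 -398.3]
 [ 519.1 -297.4]]
top3 top ext [[ 452.9 -384.9]
 [ 516.9 -299.5]]
top3 cyl top 180 [ 468.5 -352.3  297.2]
bail 82 [ 470.3 -353.1  344.3] [ 482.5 -341.7  364.9]
```

Run:
```python
from h import *
s=read_state();R0=R.from_rotvec(s["orientation"]).as_matrix()
print((R0.T@[-1.5,4,-38]/10).round(2), rel(s["ee_pos"]+65*R0[:,2],-82,37,1)[0])
```

```text
[ 3.29 -0.09  1.95] [-0.18  0.03  0.03 -0.   -0.02  0.  ]
```

step_arm --pt "0 0 0 0.5 0 0.3 2.8" --pt "0 0 0 1.2 0 0.7 2.8" --pt "0 0 0 2 -0.1 1.2 2.8" --pt "0 0 0 2.8 -0.1 1.65 2.8" --pt "0 0 0 3.3 -0.1 1.95 2.8" --pt "0 0 0 3.3 -0.1 1.95 2.8" --pt "0 0 0 3.3 -0.1 1.95 2.8"

```text
time: 9.9
ee_pos: [460.2, -291.1, 235.1]
orientation: [1.527, 1.763, -0.764]
force: [-0.2, 0.3, -5.0]
gripper_width: 33.8
grasp_force: 30.0
```

Run:
```python
from ik import *
s=read_state();p,d=snapshot("wrist");cv2.imwrite("pics/w4.png",p);np.save("w4.npy",d)
R0=R.from_rotvec(s["orientation"]).as_matrix();g=s["ee_pos"]+65*R0[:,2];print("g",g.round(1),s["force"].round(1))
W=cloud("wrist",d,s);K,M=cam("wrist",s); v,u=np.mgrid[:384,:512]; ray=np.stack([(u-K[0,2])/K[0,0],(v-K[1,2])/K[1,1],np.ones(u.shape)],-1)@M[:3,:3].T
X=M[:3,3]+ray*((79.8-M[2,3])/ray[...,2])[...,None]
for t in(75,77.5):
    h=(np.hypot(X[...,0]-468,X[...,1]+344)<30)&(W[...,2]<t)&(d>0); Q=X[h]
    print(t,h.sum(),"x",Q[:,0].min().round(1),Q[:,0].max().round(1),"y",Q[:,1].min().round(1),Q[:,1].max().round(1),"rows",v[h].min(),v[h].max())
for zz in(97,102,107,112,117,130,145,160):
    k=(abs(W[...,2]-zz)<2.5)&(np.hypot(W[...,0]-g[0],W[...,1]-g[1])<24)&(d>0)
    if k.sum()>5:
        P=W[k]; print(zz,k.sum(),"x",P[:,0].min().round(1),P[:,0].max().round(1),"y front",P[:,1].max().round(1))
k=(np.hypot(W[...,0]-g[0],W[...,1]-g[1])<24)&(W[...,2]>85)&(d>0);print("lowest",np.percentile(W[k][:,2],[0,.2,1]).round(1))
```

```text
g [ 467.5 -342.5  196. ] [-0.2  0.3 -5. ]
75 1485 x 448.4 487.1 y -359.4 -323.8 rows 67 102
77.5 1593 x 447.9 487.8 y -363.2 -323.8 rows 67 104
97 71 x 460.0 472.7 y front -333.9
102 93 x 458.0 474.4 y front -332.5
107 122 x 456.5 475.6 y front -330.7
112 148 x 455.2 477.0 y front -328.7
117 184 x 452.9 479.0 y front -326.9
130 365 x 450.3 482.6 y front -324.4
145 435 x 449.9 483.8 y front -324.1
160 454 x 449.9 483.1 y front -323.8
lowest [ 93.9  96.2 102.2]
```

View pics/w4.png

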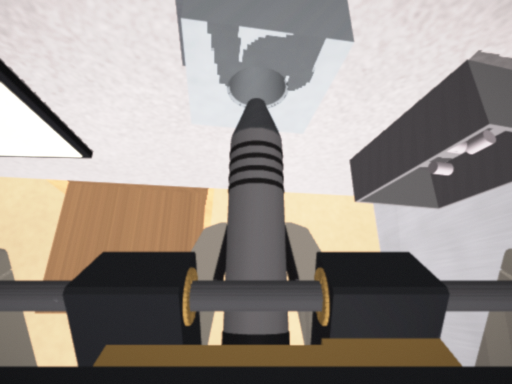

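The nose is at (257,100) and the hole at (257,85). The driver has to go about 3.5 mm towards -y and 1.3 mm towards +x.

Run:
```python
from h import *
s=read_state();R0=R.from_rotvec(s["orientation"]).as_matrix()
print((R0.T@[1.4,-3.6,0]/10).round(2),"down/cm",(R0.T@[0,0,-1]).round(3),(R0.T@[1.4,-3.6,-40]/10).round(2),rel(s["ee_pos"]+65*R0[:,2],-82,37,1)[0])
```

```text
[-0.23  0.09  0.3 ] down/cm [0.799 0.001 0.601] [2.97 0.09 2.7 ] [ 0.09  0.08  0.11 -0.01  0.01  0.  ]
```

step_arm --pt "0 0 0 -0.23 0.1 0.3 2.8" --pt "0 0 0 0.2 0.1 0.6 2.8" --pt "0 0 0 0.6 0.1 0.9 2.8" --pt "0 0 0 1.0 0.1 1.2 2.8" --pt "0 0 0 1.4 0.1 1.5 2.8" --pt "0 0 0 1.7 0.1 1.75 2.8" --pt "0 0 0 1.7 0.1 1.75 2.8"

```text
time: 10.53
ee_pos: [461.3, -295.1, 210.0]
orientation: [1.529, 1.763, -0.765]
force: [0.6, -0.1, -5.3]
gripper_width: 33.6
grasp_force: 30.0
```

Run:
```python
from ik import *
s=read_state();p,d=snapshot("wrist")
R0=R.from_rotvec(s["orientation"]).as_matrix();g=s["ee_pos"]+65*R0[:,2];print("g",g.round(1),s["force"].round(1))
W=cloud("wrist",d,s);K,M=cam("wrist",s); v,u=np.mgrid[:384,:512]; ray=np.stack([(u-K[0,2])/K[0,0],(v-K[1,2])/K[1,1],np.ones(u.shape)],-1)@M[:3,:3].T
X=M[:3,3]+ray*((79.8-M[2,3])/ray[...,2])[...,None]
h=(np.hypot(X[...,0]-468,X[...,1]+344)<30)&(W[...,2]<77)&(d>0); Q=X[h]
print(h.sum(),"x",Q[:,0].min().round(1),Q[:,0].max().round(1),"y",Q[:,1].min().round(1),Q[:,1].max().round(1))
for zz in(85,92,100,110,130,145):
    k=(abs(W[...,2]-zz)<2.5)&(np.hypot(W[...,0]-g[0],W[...,1]-g[1])<21)&(d>0)
    if k.sum()>5: P=W[k]; print(zz,k.sum(),"x",P[:,0].min().round(1),P[:,0].max().round(1),"y front",P[:,1].max().round(1))
p2,d2=snapshot("top");W=cloud("top",d2)
cv2.imwrite("pics/t5.png",cv2.resize(p2[180:270,315:410],None,fx=6,fy=6,interpolation=cv2.INTER_CUBIC))
```

```text
g [ 468.5 -346.5  170.9] [ 0.6 -0.1 -5.3]
973 x 448.1 491.4 y -356.7 -323.8
85 131 x 456.2 477.5 y front -333.7
92 185 x 453.7 480.0 y front -331.1
100 306 x 451.1 484.0 y front -328.6
110 372 x 450.6 484.5 y front -327.2
130 466 x 450.7 484.7 y front -327.4
145 473 x 451.2 484.9 y front -328.5
```

The clearances are even now (driver at 467.6, -344.4; hole at 468, -344.3, same camera). Descending.

step_arm --pt "0 0 0 0.4 0 0.3 2.8" --pt "0 0 0 0.8 0 0.6 2.8" --pt "0 0 0 1.2 0 0.9 2.8" --pt "0 0 0 1.6 0 1.2 2.8" --pt "0 0 0 2.0 0 1.5 2.8" --pt "0 0 0 2.4 0 1.8 2.8" --pt "0 0 0 2.8 0 2.1 2.8" --pt "0 0 0 2.8 0 2.1 2.8"

```text
time: 11.3
ee_pos: [461.3, -295.0, 175.1]
orientation: [1.529, 1.763, -0.765]
force: [-0.2, -0.3, -4.0]
gripper_width: 33.2
grasp_force: 30.0
```

Run:
```python
from ik import *
s=read_state();p,d=snapshot("wrist")
R0=R.from_rotvec(s["orientation"]).as_matrix();g=s["ee_pos"]+65*R0[:,2];print("g",g.round(1),s["force"].round(1),s["joint_pos"].round(2))
W=cloud("wrist",d,s)
for zz in(90,100,110,120):
    k=(abs(W[...,2]-zz)<2.5)&(np.hypot(W[...,0]-g[0],W[...,1]-g[1])<21)&(d>0)
    if k.sum()>5: P=W[k]; print(zz,k.sum(),"x",P[:,0].min().round(1),P[:,0].max().round(1),"y front",P[:,1].max().round(1))
```

```text
g [ 468.5 -346.4  136. ] [-0.2 -0.3 -4. ] [-0.26 -0.04  2.14 -1.12  0.96  0.25]
90 389 x 450.7 484.1 y front -327.8
100 447 x 450.8 484.0 y front -328.0
110 465 x 451.3 483.8 y front -328.5
120 559 x 448.5 489.3 y front -328.2
```

step_arm --pt "0 0 0 0.4 0 0.3 2.8" --pt "0 0 0 0.8 0 0.6 2.8" --pt "0 0 0 1.1 0 0.82 2.8" --pt "0 0 0 1.35 0 1.02 2.8" --pt "0 0 0 1.55 0 1.17 2.8" --pt "0 0 0 1.65 0 1.24 2.8" --pt "0 0 0 1.65 0 1.24 2.8"

```text
time: 11.93
ee_pos: [461.7, -295.1, 155.6]
orientation: [1.528, 1.762, -0.764]
force: [0.6, -0.5, -4.5]
gripper_width: 33.1
grasp_force: 30.0
```

step_arm --pt "0 0 0 0.08 0 0.06 2.8" --pt "0 0 0 0.16 0 0.12 2.8" --pt "0 0 0 0.24 0 0.18 2.8" --pt "0 0 0 0.3 0 0.22 2.8" --pt "0 0 0 0.3 0 0.22 2.8"

```text
time: 12.35
ee_pos: [461.8, -295.1, 152.2]
orientation: [1.528, 1.761, -0.764]
force: [0.9, -0.4, -5.1]
gripper_width: 33.8
grasp_force: 30.0
```

step_arm --pt "0 0 0 0.04 0 0.03 2.8" --pt "0 0 0 0.08 0 0.06 2.8" --pt "0 0 0 0.12 0 0.09 2.8" --pt "0 0 0 0.16 0 0.12 2.8" --pt "0 0 0 0.16 0 0.12 2.8"

```text
time: 12.77
ee_pos: [462.0, -295.3, 150.6]
orientation: [1.528, 1.761, -0.764]
force: [0.0, 0.0, -2.5]
gripper_width: 33.3
grasp_force: 30.0
```

Force on the tool is falling, so contact is starting. One more small step.

step_arm --pt "0 0 0 0.04 0 0.03 2.8" --pt "0 0 0 0.08 0 0.06 2.8" --pt "0 0 0 0.08 0 0.06 2.8"

```text
time: 13.02
ee_pos: [462.3, -295.6, 150.4]
orientation: [1.528, 1.759, -0.764]
force: [-1.9, 0.2, 4.6]
gripper_width: 33.0
grasp_force: 30.0
```

Seated: grasp height is 111 mm, as expected for a nose on the 10 mm floor. Releasing gently.

step_arm --pt "0 0 0 0 0 0 3.4" --pt "0 0 0 0 0 0 3.5" --pt "0 0 0 0 0 0 3.7" --pt "0 0 0 0 0 0 4.0" --pt "0 0 0 0 0 0 4.5" --pt "0 0 0 0 0 0 5.5" --pt "0 0 0 0 0 0 7" --pt "0 0 0 0 0 0 8"

```text
time: 13.68
ee_pos: [461.9, -295.1, 149.3]
orientation: [1.528, 1.761, -0.763]
force: [0.0, 0.8, -0.4]
gripper_width: 60.5
grasp_force: 0.0
```

Run:
```python
from ik import *
s=read_state();p,d=snapshot("wrist")
R0=R.from_rotvec(s["orientation"]).as_matrix();g=s["ee_pos"]+65*R0[:,2];print("g",g.round(1),s["force"].round(1),s["gripper_width"])
W=cloud("wrist",d,s)
for zz in(90,100,110,120,130,140):
    k=(abs(W[...,2]-zz)<2.5)&(np.hypot(W[...,0]-g[0],W[...,1]-g[1])<23)&(d>0)
    if k.sum()>5: P=W[k]; print(zz,k.sum(),"x",P[:,0].min().round(1),P[:,0].max().round(1),"y front",P[:,1].max().round(1))
```

```text
g [ 469.2 -346.6  110.2] [ 0.   0.8 -0.4] 60.49415456143193
90 490 x 452.2 485.1 y front -328.1
100 530 x 452.1 485.6 y front -327.8
110 563 x 452.0 485.6 y front -327.3
120 606 x 452.2 485.2 y front -327.3
130 28 x 458.3 473.0 y front -328.3
140 128 x 452.1 485.5 y front -327.9
```

step_arm --pt "0 0 0 0 0 0 9.3" --pt "0 0 0 0 0 0 9.3" --pt "0 0 0 0 0 -1 9.3" --pt "0 0 0 0 0 -3 9.3" --pt "0 0 0 0 0 -6 9.3" --pt "0 0 0 0 0 -9 9.3" --pt "0 0 0 0 0 -12 9.3" --pt "0 0 0 0 0 -12 9.3"

```text
time: 14.4
ee_pos: [449.9, -197.2, 225.4]
orientation: [1.527, 1.759, -0.757]
force: [0.5, -0.3, -0.4]
gripper_width: 93.0
grasp_force: 0.0
```

Run:
```python
from ik import *
s=read_state();print(s["force"].round(1),s["ee_pos"].round());p,d=snapshot("wrist")
q,d2=snapshot("scene");cv2.imwrite("pics/fin.png",cv2.resize(np.hstack([p,q]),(800,300)))
W=cloud("wrist",d,s)
k=(np.hypot(W[...,0]-469,W[...,1]+346)<20)&(d>0)&(W[...,2]>85);print("top z",np.percentile(W[k][:,2],[95,99.5]))
b=q.astype(int);W=cloud("scene",d2);v,u=np.mgrid[:384,:512]
k=(b[...,0]-b[...,2]>50)&(u>250)&(u<275)&(v>208)&(v<262)&(W[...,2]>30)&(W[...,0]>500);print("blue",W[k].mean(0).round(1))
```

```text
[ 0.5 -0.3 -0.4] [ 450. -197.  225.]
top z [230.71842058 238.43905495]
blue [563.5  28.8  89.2]
```

View pics/fin.png

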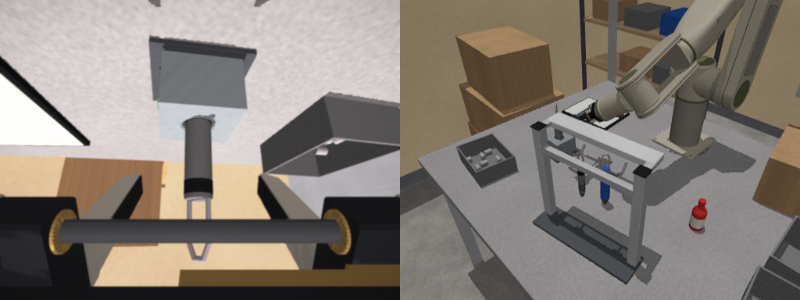

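The driver stands upright and seated in the dock (left, 198,150), with its bail top at about 238 mm, matching the expected 240. The slim driver, blue one and bottle are unmoved (right, 582,180 / 605,185 / 698,215).

```bash
python3 -c "
from cell import *
print(hand_in())"
```

```text
the job is handed in; nothing more can be done
None
```

The thick driver is off its hook and fully seated, nose down and released, in the charging dock; the slim driver is still hanging, nothing else appears moved (bracket not rechecked at the end), and the job is handed in at about 14.5 s (limit 54 s).

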